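Swing the lantern's lamp over the mended box and pump the bar clamp up to it

ROBOT

A 7-joint arm with a two-finger parallel gripper is mounted at the origin on the work surface. World frame = base frame: x ahead of the robot, y to its left, z up, the work surface at z = 0. Lengths are in m, angles in rad, forces in N, time in s.
With the tool pointing down it reaches from about 0.425 to 0.875 m from the base axis. Payload 4.7 kg.
Tool frame: the origin (TCP) lies midway between the tips of the shut fingers; the grasp point (between the pads) lies 19 mm behind it; y points along the fingers, z is the direction in which the jaws open and shut, and the axes are right-handed (so a half turn about y gives the same grasp; the last joint's range is limited). The gripper opens to 87 mm and grips with 3 to 60 N. Pads are 19 mm wide; open, the fingers measure 117 mm over their backs; the gripper's body (75 mm by 190 mm) begins 51 mm behind the grasp point.
Start: joints at [1.296, 0.321, -0.07, 1.45, 0.023, 1.371, -0.057], TCP at [0.185, -0.623, 0.223] pointing down, gripper open.
Joint ranges: [-2.86, 2.86], [-0.3, 2.09], [-1.38, 1.24], [0.06, 2.45], [-1.56, 4.7], [0.09, 2.05], [-2.69, 2.69]. Speed limits (rad/s): [2.57, 2.57, 3.14, 3.14, 3.14, 3.14, 3.14].

INTERFACE

Orientations are given as a rotation vector (axis times angle).
In Python, from bench import ctrl gives the robot as it stands.
- The arm moves only by the tool play_rows, never from a script. Its arguments are lists of equal length, an entry for each row: "translation": the shift along the tool's x, y, z in mm, a list of three; "turn": the turn, a rotation vector about the tool's x, y, z in rad, a list of three; "fingers": the opening, from -1 (shut) to 1 (fully open), so that 0 is half open. In form: {"translation": [[dx, dy, dz], ...], "turn": [[wx, wy, wz], ...], "fingers": [fingers, ...]}. A call has exactly 10 rows; each row shifts and turns the commanded pose from where the row before left it, along the tool's axes as they then stand; what a row does not reach is not made up. A row lasts 1/12 s, in which the tool goes at most 41.7 mm and 7.16 degrees, less where a joint would pass 70% of its speed; a pose out of reach is approached as far as the arm can. A call with a gripper value outside its range is refused whole. The fingers move at their own pace and stop on an object; "grip_force" is the grip in N (left out, the last holds). Time passes only in rows, so rows that do not move let the fingers close, or fill a call up. It gives the time, the measured TCP pose, the force and the opening at its end, in the units of the state.
- ctrl.get_state(): the state, without advancing time (a new reading comes with each control period).
- ctrl.get_image(name): name is "side" or "top" or "wrist"; returns the picture (384x512x3 uint8, blue, green, red); there is no depth.
- ctrl.camera_info(name): a dict with "camera_matrix" (3x3 intrinsics, pixels), "R" (3x3) and "t" (3): a world point X has camera coordinates R X + t. Camera axes: x right, y down, z forward; pixel columns grow to the right and rows downward; lengths in m; the calibration is good to about 2 mm. A picture is of the moment at which its call begins: read the wrist's pose just before it. camera_info takes no time and is no camera call; for the wrist camera it gives the pose at the moment of the call.
- ctrl.close_job(): hands the job in, once; it reports no verdict.
The state is a dict: "time": time; "joint_positions": joint angles; "qd": joint speeds; "joint_torque": joint torques, N m; "position": TCP position; "tool_rot": TCP orientation; "ft_force": force on the tool from outside, world axes, zero at the start; "torque": the same for the moment, N m; "grip_width": opening from 0.0 (shut) to 1.0 (fully open).
Only numpy, scipy, OpenCV 4.12 (cv2) and the standard library are available. Lean on these libraries where they do the work, as an engineer would, in place of code of your own. Each camera call takes 0.05 s, during which the arm holds its last target.

TASK

First swing the lantern's stiff lamp arm until its lamp stands over the wooden box in the bar clamp. Then, working only the trigger, pump the clamp (squeeze it against the handle, let it spring back, squeeze again) until the jaw's sprung pad has pushed the glued box against the tail stop and is itself clearly pressed in part-way; driven fully home it would crush the box. Finish while holding the trigger squeezed against the handle, and leave the other things alone.

Things in the scene. Friction and masses are not known exactly. Their poses are not given: they have to be found in the camera images.
- clamp: Ratchet bar clamp fixed on a wooden sole 340 x 100 x 12 mm (long side along its x). Origin: centre of the sole's underside, on the board; +x is the way the jaw travels, towards box and tail stop; z up. Two cheek plates (x -155 to -75 mm, y +-16 mm, top at z 87 mm) carry an upright handle and, on its +x side, the trigger lever; pinch both together from above, closing along the clamp's x.
- handle (a point): Middle of the upright fixed handle at the height to pinch, z 144 mm. The handle is 14 mm thick along the clamp's x and 24 mm wide along its y, top at z 157 mm; its outer (-x) face is 7 mm from this point.
- trigger_roll (a point): Centre of the roll (12 mm diameter, 24 mm long along the clamp's y) at the top of the trigger lever. It stands 31 mm from the handle point towards +x when released, 15 mm fully squeezed (z 142 to 144 mm). Outer width over handle and roll: 44 mm released, 28 mm squeezed. An evenly closing gripper centred on the squeezed pair must open 62 mm or more to release fully.
- trigger (a joint): Angle of the trigger, rad: 0 released, 0.267 fully squeezed against its stop. A full squeeze takes up to 15 N at the roll; let go, it springs back by itself within 0.6 s.
- jaw (a joint): Advance of the jaw bar, m: 0 at the start, grows towards the box, at most 0.042. Each full squeeze of the trigger drives it 6 mm (the first about 7 mm), a part squeeze less; it stays where it was driven.
- pad (a joint): How far the jaw's sprung pad is pressed in, m: 0 free, 0.012 fully home (no spring left: crushes the box). Its spring gives 0.8 N at first touch plus 0.4 N per mm.
- pad_face (a point): Centre of the front (+x) face of the jaw's black rubber pad, 32 mm wide, 34 mm high, centre 40 mm above the board; it travels along the clamp's +x, first over a gap to the box.
- tail: Fixed grey tail stop on the sole, plate 50 mm wide and 50 mm high. Origin at the foot of its face that looks to the box (its own -x), on the sole's top, 12 mm above the board. Its place along the sole differs from one time to the next.
- woodbox: Small loose wooden box with a shut lid, 60 mm along the clamp's x, 70 mm wide, 48 mm high, 0.2 kg, lying on the sole (top of sole 12 mm above the board) between pad and tail stop; 2 to 7 mm from the tail stop, 3 to 23 mm from the pad. Origin at the centre of its underside. It is not handled; the pad pushes it.
- box_center (a point): Centre of the wooden box.
- lamp_knob (a point): Grip point on the upright round post (20 mm diameter, from z 206 to 258 mm above the board) on top of the lamp at the free end of the lantern's swing arm; point at z 244 mm on the post's axis, which is also the lamp's centre. The lamp is a disc of 68 mm diameter, z 186 to 210 mm. Pinch the post from above or push it sideways.
- lantern_pivot (a point): Point on the upright hinge axis of the lamp arm, on the grey plastic lantern (fixed, base 100 x 100 mm with a tray front, hinge hub up to z 216 mm). The lamp's centre lies 185 mm from this axis; the box centre lies within 30 mm of that circle. The stiff hinge needs about 1.5 N at the post and stays where it is left.
- lamp (a joint): Angle of the lamp arm, rad; grows clockwise seen from above, which is the way from its start to the box. It starts about 0.6 to 1.6 rad short of the box.
- glass: Bystander: steel drinking glass, 68 mm across, 90 mm high. Origin under its centre.
- gluebottle: Bystander: slim white bottle, 36 mm across, 100 mm high. Origin under its centre.
- soapdish: Bystander: soap dish 100 x 70 x 22 mm. Origin under its centre.
- saucer: Bystander: white saucer, 130 mm across, 18 mm high. Origin under its centre.
- tin: Bystander: tin, 64 mm across, 75 mm high. Origin under its centre.
- carton: Bystander: small carton 90 x 50 x 28 mm. Origin under its centre.
- spoon: Bystander: spoon 140 mm long. Origin under its middle.

How it is judged:
On the way, in this order (a step that is already met when the one before it is completed fails the run):
1. the lamp stands over the box, within 40 mm of its centre seen from above (horizontal distance between lamp_knob and box_center below 0.04 m), for 0.3 s.
2. the trigger is squeezed by the fingers and the pad presses the box (value of joint trigger above 0.2 rad and contact force between the fingers and trigger above 1 N and contact force between pad and woodbox above 0.8 N), for 0.2 s.
At the end, for the whole second after the job is handed in: Lamp within 50 mm of over the box; fingers hold the trigger squeezed (above 0.2 rad); the pad presses the box on the tail stop with over 1 N (tail over 0.7 N) and is pressed in 1.5 to 10.5 mm; the box lies flat on the sole, the robot touches neither box nor jaw (horizontal distance between lamp_knob and box_center below 0.05 m and value of joint trigger above 0.2 rad and contact force between the fingers and trigger above 1 N and value of joint pad between 0.0015 and 0.0105 m and contact force between pad and woodbox above 1 N and contact force between woodbox and tail above 0.7 N and angle between woodbox's own z axis and vertical below 0.1 rad and height (world z) of woodbox below 0.018 m and contact force between each of the arm, the fingers and woodbox below 0.5 N and contact force between the fingers and jaw below 0.5 N); the arm keeps its last pose, push and grip.
It fails at once if the pad is driven home (more than 11.3 mm) and crushes the box (value of joint pad above 0.0113 m).
It fails at once if the robot pushes the jaw, pad or box directly (contact force between any of the fingers, the arm and jaw above 2 N or contact force between any of the fingers, the arm and woodbox above 2 N).
It fails at once if a bystander is shifted by more than 30 mm (distance of any of glass, gluebottle, soapdish, saucer, tin, carton, spoon from where it was at the start of the episode above 0.03 m).
It also fails if it takes over 54 s, if anything falls off the work surface, if the arm or the gripper's body presses on something with over 40 N, if the wrist force passes 120 N, or if a joint passes its speed limit or range.

## Working session

There is one attempt and no reset: what is moved stays moved. The work goes in short steps, Python scripts to look and compute and a tool call to move; the robot and the scene stay as the last step left them, time stands still between calls to the robot, and variables do not carry over. Pictures are saved under pics/ and viewed, and the job is handed in when it is done.

Besides the shell and the picture viewer there is one more tool, called after "Call:" by a JSON object that holds its "api" and its "payload", one argument or row to a line. play_rows: Moves the arm, as the interface text tells. Its arguments: {"type":"object","properties":{"translation":{"type":"array"},"turn":{"type":"array"},"fingers":{"type":"array"},"grip_force":{"type":"number"}},"required":["translation","turn","fingers"]}

```bash
ls; mkdir -p pics; python3 - <<'E'
from bench import ctrl
import cv2
for n in("side","top"):
    cv2.imwrite(f"pics/{n}0.png",ctrl.get_image(n))
    c=ctrl.camera_info(n);print(n,c)
s=ctrl.get_state();print(s)
E
```

```text
pics
side {'camera_matrix': array([[373.14119263,   0.        , 254.52254117],
       [  0.        , 373.14119263, 188.15395034],
       [  0.        ,   0.        ,   1.        ]]), 'R': array([[ 0.99573485, -0.09049359, -0.01797265],
       [-0.0767911 , -0.70492007, -0.70511759],
       [ 0.05113934,  0.7034903 , -0.70886259]]), 't': array([-0.59950191,  0.18855145,  0.94920248])}
top {'camera_matrix': array([[377.0712592 ,   0.        , 253.5727311 ],
       [  0.        , 377.0712592 , 193.18896997],
       [  0.        ,   0.        ,   1.        ]]), 'R': array([[-0.04274361, -0.99907227, -0.00525143],
       [-0.97352464,  0.04283082, -0.2245335 ],
       [ 0.22455012, -0.00448498, -0.97445222]]), 't': array([0.04787878, 0.63891477, 0.93145843])}
{'time': 0.1, 'joint_positions': array([ 1.29610952,  0.32172696, -0.07012583,  1.45155437,  0.02260931,
        1.37082241, -0.05688277]), 'qd': array([ 4.29731185e-04, -3.16481890e-03, -1.75975674e-03, -4.09469708e-03,
        6.71087672e-04, -2.42099851e-05,  1.17405195e-03]), 'joint_torque': array([ 1.81362993e-04, -4.92572093e+01, -4.05614907e-01, -3.13399315e+01,
       -6.41347608e-02,  3.95116908e-02,  5.51747883e-05]), 'position': array([ 0.18494369, -0.62260701,  0.22158477]), 'tool_rot': array([-0.30092363,  2.06826451, -2.06473542]), 'ft_force': array([-0.72879676,  0.01647918,  0.23893345]), 'torque': array([ 0.0477412 ,  0.02283761, -0.01806733]), 'grip_width': 0.9992013849459167}
```

View pics/side0.png

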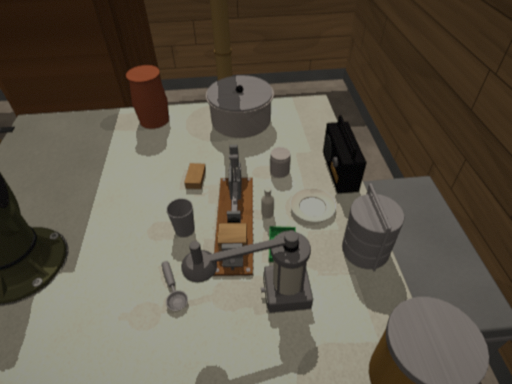

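View pics/top0.png

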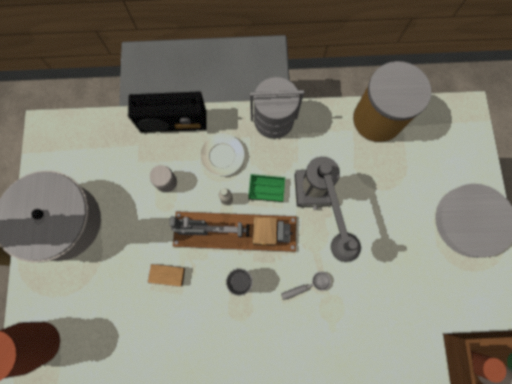

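```bash
python3 - <<'E'
import cv2
t=cv2.imread("pics/top0.png");s=cv2.imread("pics/side0.png")
cv2.imwrite("pics/top_c.png",cv2.resize(t[140:300,160:370],(798,608-8),interpolation=cv2.INTER_CUBIC)) # 3.8,3.75
cv2.imwrite("pics/side_c.png",cv2.resize(s[140:310,170:330],(564,600),interpolation=cv2.INTER_CUBIC))
E
```

```text
(no output)
```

View pics/top_c.png

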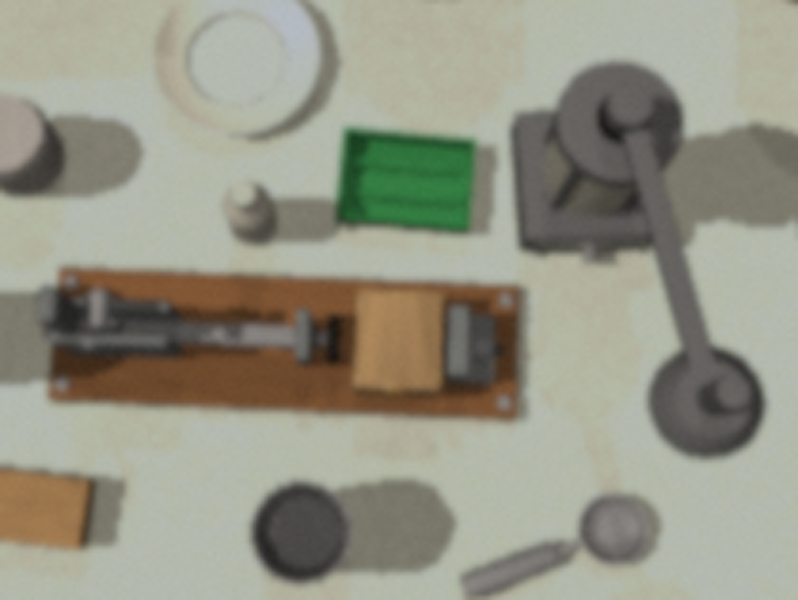

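View pics/side_c.png

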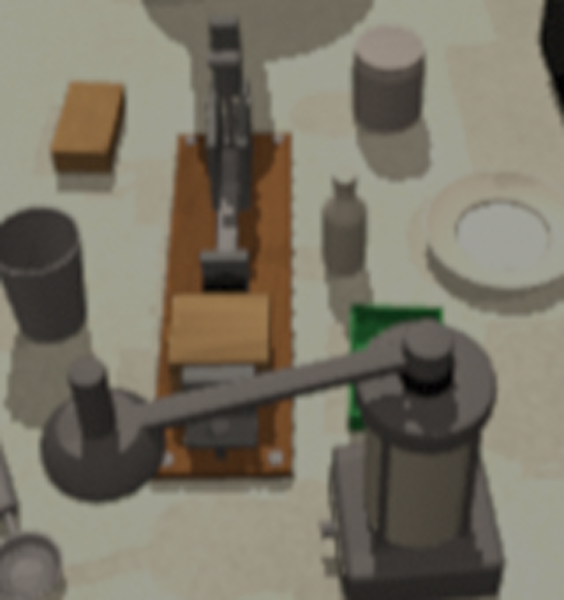

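```bash
cat > h.py <<'E'
import numpy as np
from bench import ctrl
def ray(n,px,z,c=None):
    c=c or ctrl.camera_info(n);K,R,t=c['camera_matrix'],c['R'],c['t']
    d=R.T@np.linalg.solve(K,np.r_[px,1.]);o=-R.T@t
    return o+d*(z-o[2])/d[2]
def proj(n,X,c=None):
    c=c or ctrl.camera_info(n);p=c['camera_matrix']@(c['R']@np.array(X,float)+c['t']);return p[:2]/p[2]
def tc(u,v):return ((u+.5)/3.8-.5+160,(v+.5)/3.75-.5+140)
def sc(u,v):return ((u+.5)/3.525-.5+170,(v+.5)/3.529-.5+140)
E
python3 - <<'E'
from h import *
np.set_printoptions(precision=4,suppress=True)
T=lambda u,v,z:ray("top",tc(u,v),z)
S=lambda u,v,z:ray("side",sc(u,v),z)
so=[T(*p,.012) for p in((62,270),(523,288),(517,417),(50,398))]
print("sole",*so,np.mean(so,0))
so2=[S(*p,.012) for p in((178,135),(292,135),(292,474),(155,474))]
print("sole side",*so2,np.mean(so2,0))
b=[T(*p,.06) for p in((357,290),(445,291),(441,391),(352,387))]
print("box",*b,np.mean(b,0))
b=[S(*p,.06) for p in((172,295),(268,295),(268,361),(168,361))]
print("box s",*b,np.mean(b,0))
print("knob",T(732,391,.258),S(88,370,.258))
print("hub",T(630,108,.22),S(428,345,.22))
print("handle",T(47,310,.157),S(224,22,.157))
print("roll",T(100,300,.149))
E
```

```text
sole [0.611  0.2393 0.012 ] [ 0.5826 -0.099   0.012 ] [ 0.4879 -0.0881  0.012 ] [0.5162 0.2476 0.012 ] [0.5494 0.075  0.012 ]
sole side [0.519  0.2433 0.012 ] [0.6172 0.2325 0.012 ] [ 0.5881 -0.1019  0.012 ] [ 0.4947 -0.0923  0.012 ] [0.5547 0.0704 0.012 ]
box [0.5785 0.0228 0.06  ] [ 0.5751 -0.0386  0.06  ] [ 0.5048 -0.0319  0.06  ] [0.5102 0.0292 0.06  ] [ 0.5421 -0.0046  0.06  ]
box s [0.5131 0.0248 0.06  ] [0.5821 0.0175 0.06  ] [ 0.5778 -0.041   0.06  ] [ 0.509  -0.0338  0.06  ] [ 0.5455 -0.0081  0.06  ]
knob [ 0.4799 -0.1806  0.258 ] [ 0.4833 -0.1848  0.258 ]
hub [ 0.6575 -0.1464  0.22  ] [ 0.662  -0.1587  0.22  ]
handle [0.5581 0.2187 0.157 ] [0.5658 0.2121 0.157 ]
roll [0.5644 0.1867 0.149 ]
```

```bash
python3 - <<'E'
from h import *
from scipy.spatial.transform import Rotation as Ro
np.set_printoptions(precision=4,suppress=True)
s=ctrl.get_state();R=Ro.from_rotvec(s['tool_rot']);print(R.as_matrix())
c=ctrl.camera_info("wrist");print(c)
# target: y down, z along +-clampx
cx=np.array([-.084,-.9965,0]);cx/=np.linalg.norm(cx)
for z in(cx,-cx):
    y=np.array([0,0,-1.]);M=np.c_[np.cross(y,z),y,z]
    print((R.inv()*Ro.from_matrix(M)).as_rotvec())
    print(R.inv().apply([.47-s['position'][0],-.185-s['position'][1],.1]))
E
```

```text
[[-0.9586 -0.0006  0.2849]
 [-0.2849  0.0016 -0.9586]
 [ 0.0001 -1.     -0.0017]]
{'camera_matrix': array([[290.9326,   0.    , 260.4634],
       [  0.    , 290.9326, 188.8493],
       [  0.    ,   0.    ,   1.    ]]), 'R': array([[ 0.2845, -0.9587, -0.0016],
       [-0.9288, -0.2761,  0.2473],
       [-0.2375, -0.0689, -0.9689]]), 't': array([-0.6491, -0.0285,  0.39  ])}
[0.0017 0.373  0.0004]
[-0.3979 -0.0995 -0.3384]
[ 0.0006 -2.7686 -0.0024]
[-0.3979 -0.0995 -0.3384]
```

Call:
{"api": "play_rows", "payload": {
  "translation": [
    [0,-33,0],
    [0,-33,0],
    [0,-33,0],
    [-15,0,-27],
    [-15,0,-27],
    [-15,0,-27],
    [-15,0,-27],
    [-15,0,-27],
    [-15,0,-27],
    [-15,0,-27]
  ],
  "turn": [
    [0,0.1,0],
    [0,0.1,0],
    [0,0.1,0],
    [0,0.073,0],
    [0,0,0],
    [0,0,0],
    [0,0,0],
    [0,0,0],
    [0,0,0],
    [0,0,0]
  ],
  "fingers": [1,1,1,1,1,1,1,1,1,1],
  "grip_force": 20
}}

```text
time: 0.93
position: [0.3042, -0.4408, 0.3211]
tool_rot: [-0.091, -2.179, 2.178]
ft_force: [-0.1, -0.6, 0.6]
grip_width: 1.001
```

```bash
cat >> h.py <<'E'
from scipy.spatial.transform import Rotation as Ro
import cv2
np.set_printoptions(precision=4,suppress=True)
def st():
    s=ctrl.get_state();R=Ro.from_rotvec(s['tool_rot'])
    print('t',s['time'],'pos',s['position'],'f',s['ft_force'],'g',s['grip_width'],'yaw',R.apply([0,0,1]),'q',s['joint_positions']);return s,R
def to(P):
    s,R=st();print('tool mm',1e3*R.inv().apply(np.array(P)-s['position']))
E
python3 -c "
from h import *
to([.4815,-.1825,.32])"
```

```text
t 0.9333 pos [ 0.3042 -0.4408  0.3211] f [-0.1143 -0.558   0.5943] g 1.001255765067363 yaw [-0.0841 -0.9965 -0.0004] q [ 1.0668  0.0542 -0.1565  1.5693  0.0086  1.5194 -0.745 ]
tool mm [-154.9128    1.1404 -272.3275]
```

Call:
{"api": "play_rows", "payload": {
  "translation": [
    [-15,0,-27],
    [-15,0,-27],
    [-15,0,-27],
    [-15,0,-27],
    [-15,0,-27],
    [-15,0,-27],
    [-15,0,-27],
    [-15,0,-27],
    [-15,0,-27],
    [0,0,0]
  ],
  "turn": [
    [0,0,0],
    [0,0,0],
    [0,0,0],
    [0,0,0],
    [0,0,0],
    [0,0,0],
    [0,0,0],
    [0,0,0],
    [0,0,0],
    [0,0,0]
  ],
  "fingers": [1,1,1,1,1,1,1,1,1,1]
}}

```text
time: 1.77
position: [0.462, -0.2043, 0.3214]
tool_rot: [-0.082, -2.188, 2.181]
ft_force: [-0.5, -0.1, 0.8]
grip_width: 1.001
```

```bash
python3 -c "
from h import *
to([.4815,-.1825,.225])
c=ctrl.camera_info('wrist')
im=ctrl.get_image('wrist');cv2.imwrite('pics/w1.png',im)
print(proj('wrist',[.4815,-.1825,.258],c),proj('wrist',[.66,-.152,.216],c),proj('wrist',[.5438,-.0063,.06],c))
cv2.imwrite('pics/s1.png',ctrl.get_image('side'))
"
```

```text
t 1.7667 pos [ 0.462  -0.2043  0.3214] f [-0.4517 -0.0662  0.7809] g 1.0013751831336644 yaw [-0.0733 -0.9973 -0.0033] q [ 0.8008 -0.0032 -0.4305  1.6267 -0.0049  1.5174 -1.2737]
tool mm [-17.6968  96.5153 -22.8072]
[232.3018 180.5532] [176.8645 -49.0513] [117.7275 116.0479]
```

View pics/w1.png

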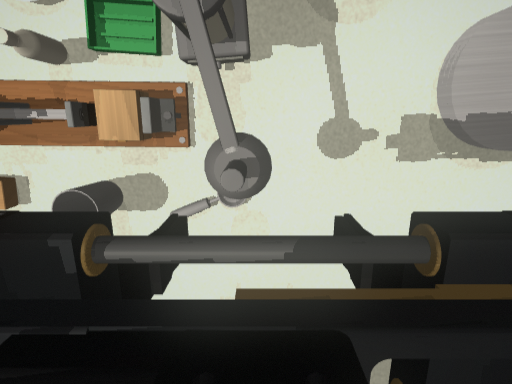

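View pics/s1.png

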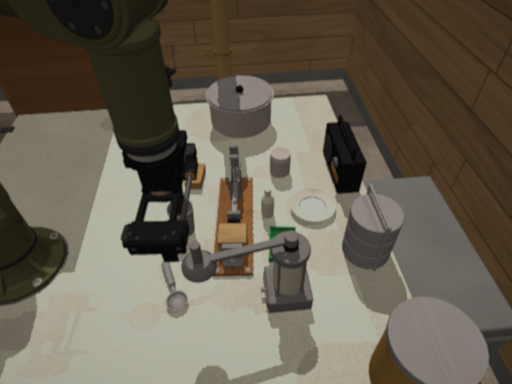

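Call:
{"api": "play_rows", "payload": {
  "translation": [
    [-9,0,-11],
    [-9,0,-11],
    [0,24,0],
    [0,24,0],
    [0,24,0],
    [0,24,0],
    [0,0,0],
    [0,0,0],
    [0,0,0],
    [0,0,0]
  ],
  "turn": [
    [0,0,0],
    [0,0,0],
    [0,0,0],
    [0,0,0],
    [0,0,0],
    [0,0,0],
    [0,0,0],
    [0,0,0],
    [0,0,0],
    [0,0,0]
  ],
  "fingers": [1,1,1,1,1,1,1,1,1,1],
  "grip_force": 15
}}

```text
time: 2.7
position: [0.4793, -0.1921, 0.2275]
tool_rot: [-0.096, -2.178, 2.181]
ft_force: [-0.3, 0.0, -0.0]
grip_width: 1.003
```

```bash
python3 -c "
from h import *
to([.4815,-.1825,.225])
cv2.imwrite('pics/s2.png',ctrl.get_image('side')[100:330,100:350].repeat(2,0).repeat(2,1))
"
```

```text
t 2.7 pos [ 0.4793 -0.1921  0.2275] f [-0.2605  0.0401 -0.0232] g 1.0030967786883758 yaw [-0.0849 -0.9964  0.0013] q [ 0.7721  0.053  -0.456   1.7598  0.0246  1.3313 -1.3449]
tool mm [-1.3665  2.4533 -9.7609]
```

View pics/s2.png

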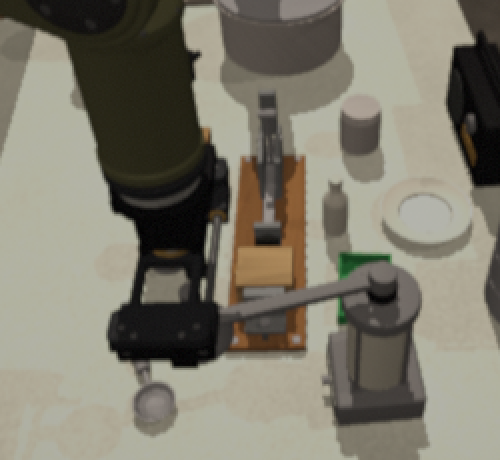

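Call:
{"api": "play_rows", "payload": {
  "translation": [
    [-1,2,-9],
    [0,0,0],
    [0,0,0],
    [0,0,0],
    [0,0,0],
    [0,0,0],
    [0,0,0],
    [0,0,0],
    [0,0,0],
    [0,0,0]
  ],
  "turn": [
    [0,0,0],
    [0,0,0],
    [0,0,0],
    [0,0,0],
    [0,0,0],
    [0,0,0],
    [0,0,0],
    [0,0,0],
    [0,0,0],
    [0,0,0]
  ],
  "fingers": [1,0,-1,-1,-1,-1,-1,-1,-1,-1],
  "grip_force": 15
}}

```text
time: 3.58
position: [0.4802, -0.1824, 0.2235]
tool_rot: [-0.092, -2.178, 2.178]
ft_force: [0.9, -0.6, 0.1]
grip_width: 0.402
```

```bash
python3 - <<'E'
from h import *
s,R=st()
p=np.r_[.66,-.152]; 
k=s['position'][:2]
for piv in([.6575,-.1464],[.662,-.1587],[.66,-.152]):
    piv=np.array(piv);print(np.linalg.norm(k-piv))
    # pivot on 185 circle: rescale direction
    d=(k-piv)/np.linalg.norm(k-piv);pv=k-.185*d
    b=np.array([.5438,-.0063])
    a0=np.arctan2(d[1],d[0]);e=b-pv;a1=np.arctan2(e[1],e[0]);dist=np.linalg.norm(e)
    tot=(a0-a1)%(2*np.pi);print('piv',pv,'swing',tot,'boxr',dist)
    pts=[pv+.185*np.array([np.cos(a0-tot*i/8),np.sin(a0-tot*i/8)]) for i in range(9)]
    dl=[1e3*R.inv().apply(np.r_[b2-a2,0]) for a2,b2 in zip(pts,pts[1:])]
    print(np.round(np.array(dl),1)[:,[0,2]].tolist(), pts[-1])
E
```

```text
t 3.5833 pos [ 0.4802 -0.1824  0.2235] f [ 0.9097 -0.5599  0.0571] g 0.40218975259587886 yaw [-0.0842 -0.9964  0.    ] q [ 0.7628  0.052  -0.4645  1.7688  0.0241  1.3263 -1.3621]
0.1809196549469812
piv [ 0.6615 -0.1456] swing 1.069368452827291 boxr 0.18235783371864434
[[5.3, -24.1], [2.1, -24.6], [-1.2, -24.7], [-4.5, -24.3], [-7.7, -23.5], [-10.8, -22.2], [-13.6, -20.6], [-16.3, -18.6]] [ 0.5421 -0.0043]
0.18334216295561473
piv [ 0.6636 -0.1585] swing 1.0332027494021876 boxr 0.19370891040090163
[[3.5, -23.6], [0.5, -23.9], [-2.6, -23.7], [-5.6, -23.2], [-8.6, -22.3], [-11.4, -21.0], [-14.0, -19.4], [-16.4, -17.4]] [ 0.5492 -0.0131]
0.18235459107147395
piv [ 0.6626 -0.1516] swing 1.0525602806715124 boxr 0.18765859233326154
[[4.5, -23.9], [1.3, -24.3], [-1.9, -24.3], [-5.0, -23.8], [-8.1, -22.9], [-11.1, -21.7], [-13.8, -20.0], [-16.3, -18.0]] [ 0.5455 -0.0084]
```

Call:
{"api": "play_rows", "payload": {
  "translation": [
    [0,0,0],
    [0,0,0],
    [0,0,0],
    [0,0,0],
    [2,0,-12],
    [2,0,-12],
    [1,0,-12],
    [0,0,-12],
    [-1,0,-12],
    [-1,0,-12]
  ],
  "turn": [
    [0,0,0],
    [0,0,0],
    [0,0,0],
    [0,0,0],
    [0,0,0],
    [0,0,0],
    [0,0,0],
    [0,0,0],
    [0,0,0],
    [0,0,0]
  ],
  "fingers": [-1,-1,-1,-1,-1,-1,-1,-1,-1,-1]
}}

```text
time: 4.42
position: [0.4827, -0.1097, 0.2233]
tool_rot: [-0.091, -2.177, 2.178]
ft_force: [-3.6, -2.1, 0.0]
grip_width: 0.224
```

```bash
python3 -c "
from h import *
st()
cv2.imwrite('pics/s3.png',ctrl.get_image('side')[100:330,100:350].repeat(2,0).repeat(2,1))
"
```

```text
t 4.4167 pos [ 0.4827 -0.1097  0.2233] f [-3.6184 -2.057   0.0072] g 0.22366305770813913 yaw [-0.0847 -0.9964  0.0007] q [ 0.6979  0.0122 -0.5287  1.8067  0.0072  1.3255 -1.4881]
```

View pics/s3.png

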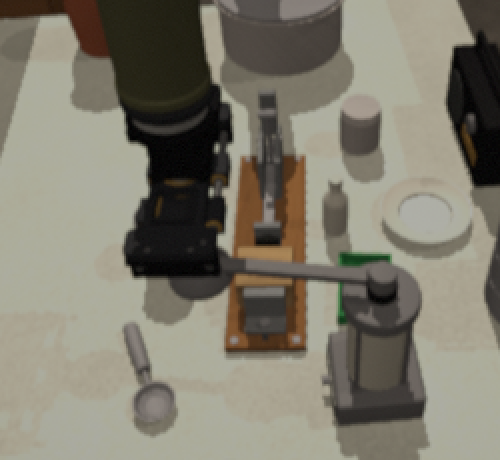

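```bash
cat > arc.py <<'E'
from h import *
import sys
n=int(sys.argv[1])
s,R=st();k=s['position'][:2];pv=np.array([.6626,-.1516]);b=np.array([.5438,-.0063])
d=k-pv;e=b-pv;r=np.linalg.norm(d);print('r',r)
a0=np.arctan2(d[1],d[0]);a1=np.arctan2(e[1],e[0]);tot=(a0-a1+np.pi)%(2*np.pi)-np.pi;print('rem',tot)
pts=[pv+.185*np.array([np.cos(a0-tot*i/n),np.sin(a0-tot*i/n)]) for i in range(n+1)]
print(np.round([1e3*R.inv().apply(np.r_[b2-a2,0]) for a2,b2 in zip(pts,pts[1:])],1)[:,[0,2]].tolist(),pts[-1])
E
python3 arc.py 10
```

```text
t 4.4667 pos [ 0.4836 -0.1061  0.2234] f [-2.2598  1.4401 -1.9024] g 0.2254797790808192 yaw [-0.0807 -0.9967 -0.0016] q [ 0.696   0.0121 -0.5324  1.8067  0.0047  1.3247 -1.4891]
r 0.18464995058750444
rem 0.6364327211615586
[[-2.3, -11.5], [-3.1, -11.4], [-3.8, -11.1], [-4.5, -10.9], [-5.2, -10.6], [-5.8, -10.2], [-6.5, -9.8], [-7.1, -9.4], [-7.7, -8.9], [-8.2, -8.4]] [ 0.5455 -0.0084]
```

Call:
{"api": "play_rows", "payload": {
  "translation": [
    [-2,0,-11.5],
    [-3,0,-11.5],
    [-4,0,-11],
    [-4.5,0,-11],
    [-5,0,-10.5],
    [-6,0,-10],
    [-6.5,0,-10],
    [-7,0,-9.5],
    [-7.5,0,-9],
    [-4,0,-4]
  ],
  "turn": [
    [0,0,0],
    [0,0,0],
    [0,0,0],
    [0,0,0],
    [0,0,0],
    [0,0,0],
    [0,0,0],
    [0,0,0],
    [0,0,0],
    [0,0,0]
  ],
  "fingers": [-1,-1,-1,-1,-1,-1,-1,-1,-1,-1]
}}

```text
time: 5.3
position: [0.5414, -0.0149, 0.2232]
tool_rot: [-0.09, -2.181, 2.178]
ft_force: [-2.0, -0.8, 0.0]
grip_width: 0.226
```

```bash
python3 arc.py 3; python3 -c "
from h import *
cv2.imwrite('pics/s4.png',ctrl.get_image('side')[100:330,100:350].repeat(2,0).repeat(2,1))
st()"
```

```text
t 5.3 pos [ 0.5414 -0.0149  0.2232] f [-2.049  -0.8238  0.0217] g 0.226013085694998 yaw [-0.0824 -0.9966 -0.0014] q [ 0.5609  0.1318 -0.6294  1.7018  0.0782  1.3338 -1.736 ]
r 0.18266703788529065
rem 0.03994447874753426
[[-1.7, -1.8], [-1.7, -1.7], [-1.8, -1.7]] [ 0.5455 -0.0084]
t 5.35 pos [ 0.542  -0.0145  0.2233] f [-0.0657  1.6228 -1.3421] g 0.22034388387364756 yaw [-0.0818 -0.9966 -0.0022] q [ 0.5606  0.1324 -0.6297  1.7012  0.0779  1.333  -1.7358]
```

View pics/s4.png

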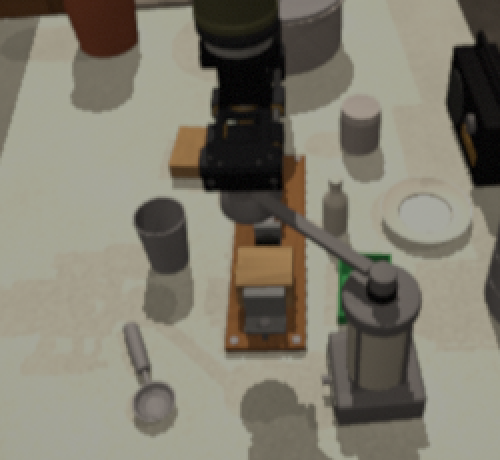

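Call:
{"api": "play_rows", "payload": {
  "translation": [
    [0,0,0],
    [0,0,0],
    [0,0,0],
    [0,0,0],
    [0,0,0],
    [0,0,0],
    [0,0,0],
    [0,0,0],
    [0,-15,0],
    [0,-25,0]
  ],
  "turn": [
    [0,0,0],
    [0,0,0],
    [0,0,0],
    [0,0,0],
    [0,0,0],
    [0,0,0],
    [0,0,0],
    [0,0,0],
    [0,0,0],
    [0,0,0]
  ],
  "fingers": [1,1,1,1,1,1,1,1,1,1]
}}

```text
time: 6.18
position: [0.539, -0.017, 0.2613]
tool_rot: [-0.085, -2.176, 2.175]
ft_force: [-0.0, -0.7, 0.3]
grip_width: 0.897
```

```bash
python3 -c "
from h import *
to([.56,.205,.32])
"
```

```text
t 6.1833 pos [ 0.539  -0.017   0.2613] f [-0.0285 -0.6705  0.3201] g 0.8969418447640013 yaw [-0.0841 -0.9965 -0.0002] q [ 0.5665  0.1111 -0.6272  1.645   0.065   1.4125 -1.7234]
tool mm [  -1.9462  -58.6742 -223.0019]
```

Call:
{"api": "play_rows", "payload": {
  "translation": [
    [0,-35,0],
    [0,-35,0],
    [8,0,-27],
    [8,0,-27],
    [8,0,-27],
    [8,0,-27],
    [8,0,-27],
    [8,0,-27],
    [8,0,-27],
    [8,0,-27]
  ],
  "turn": [
    [0,0,0],
    [0,0,0],
    [0,0,0],
    [0,0,0],
    [0,0,0],
    [0,0,0],
    [0,0,0],
    [0,0,0],
    [0,0,0],
    [0,0,0]
  ],
  "fingers": [1,1,1,1,1,1,1,1,1,1]
}}

```text
time: 7.02
position: [0.4948, 0.205, 0.3337]
tool_rot: [-0.093, -2.178, 2.179]
ft_force: [-0.2, 0.9, 0.0]
grip_width: 0.999
```

Call:
{"api": "play_rows", "payload": {
  "translation": [
    [0,0,0],
    [0,0,0],
    [0,0,0],
    [0,0,0],
    [0,0,0],
    [0,0,0],
    [0,0,0],
    [0,0,0],
    [0,0,0],
    [0,0,0]
  ],
  "turn": [
    [0,0,0],
    [0,0,0],
    [0,0,0],
    [0,0,0],
    [0,0,0],
    [0,0,0],
    [0,0,0],
    [0,0,0],
    [0,0,0],
    [0,0,0]
  ],
  "fingers": [1,1,1,1,1,1,1,1,1,1]
}}

```text
time: 7.85
position: [0.4953, 0.2037, 0.3335]
tool_rot: [-0.092, -2.178, 2.178]
ft_force: [0.3, 0.5, 0.4]
grip_width: 0.997
```

```bash
python3 -c "
from h import *
import json
st()
c=ctrl.camera_info('wrist')
im=ctrl.get_image('wrist');cv2.imwrite('pics/w2.png',im)
json.dump({k:np.array(v).tolist() for k,v in c.items()},open('w2.json','w'))
print(-c['R'].T@c['t'],proj('wrist',[.5628,.215,.157],c),proj('wrist',[.5605,.187,.149],c))
t=ctrl.get_image('top');cv2.imwrite('pics/t2.png',cv2.resize(t[100:310,140:370],None,fx=2.8,fy=2.8,interpolation=2))
"
```

```text
t 7.85 pos [0.4953 0.2037 0.3335] f [0.3185 0.524  0.3709] g 0.9970640815695182 yaw [-0.0842 -0.9964  0.0001] q [ 0.3219  0.0971 -0.815   1.5278  0.0707  1.5472 -2.1475]
[0.5636 0.1985 0.4959] [245.9021 116.6272] [270.5139 116.5135]
```

View pics/w2.png

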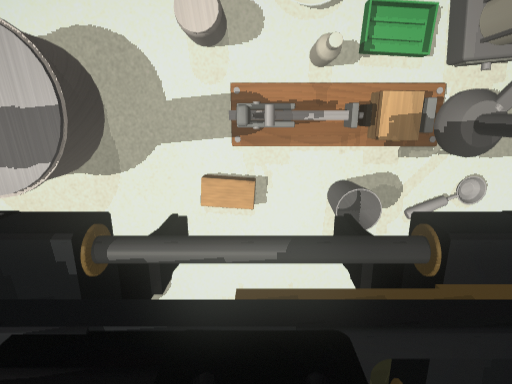

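View pics/t2.png

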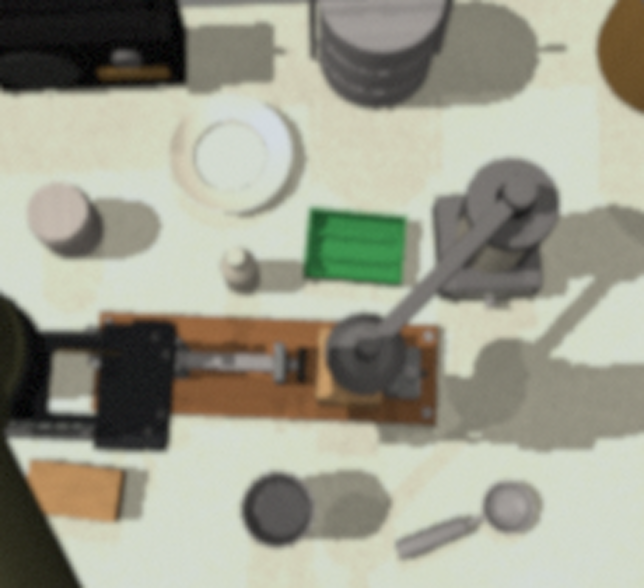

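```bash
python3 - <<'E'
from h import *
im=cv2.imread('pics/w2.png');cv2.imwrite('pics/w2c.png',cv2.resize(im[75:155,222:382],None,fx=5,fy=5,interpolation=2))
print(ray('top',(140+367/2.8,100+351/2.8),.258))
t=cv2.imread('pics/t2.png');cv2.imwrite('pics/t2c.png',cv2.resize(t[290:430,290:450],None,fx=4,fy=4,interpolation=2))
E
```

```text
[ 0.5263 -0.013   0.258 ]
```

View pics/w2c.png

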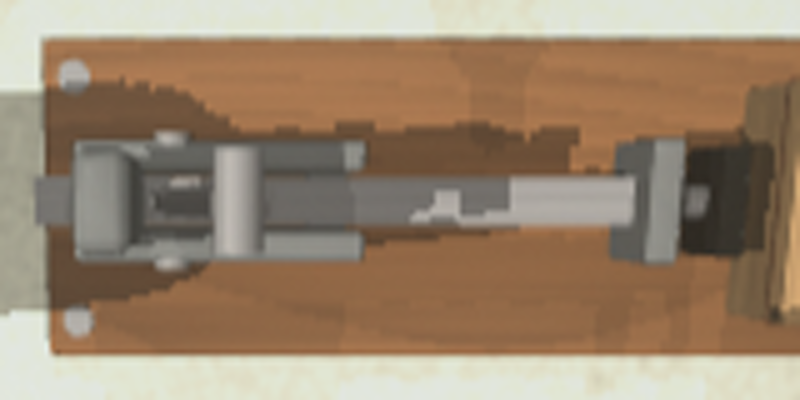

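View pics/t2c.png

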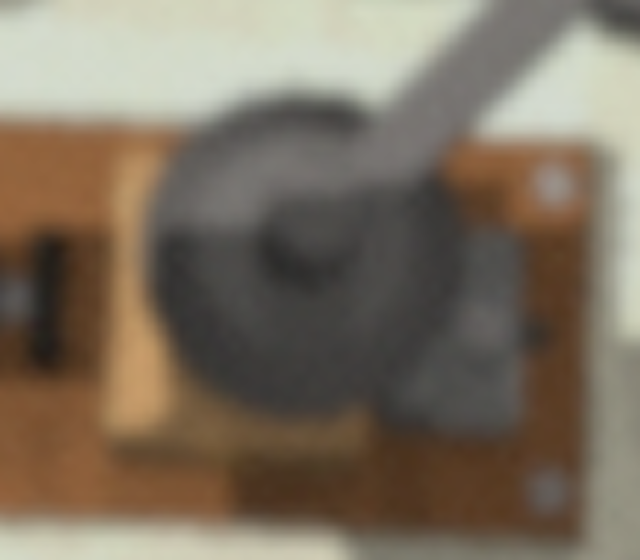

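```bash
python3 - <<'E'
from h import *
import json
c={k:np.array(v) for k,v in json.load(open('w2.json')).items()}
print('disc',ray('top',(140+366.7/2.8,100+353.7/2.8),.21),'knob',ray('top',(140+368.7/2.8,100+346/2.8),.258))
w=lambda u,v,z:ray('w',((u+.5)/5-.5+222,(v+.5)/5-.5+75),z,c)
print('handle',w(80,201,.157),w(128,201,.157))
print('roll',w(215,201,.144),w(262,201,.144),w(238,145,.15),w(238,258,.15))
print('sole corners',w(43,38,.012),w(50,354,.012),'cheek end',w(76,201,.087),w(363,201,.087))
a,b=w(43,38,.012)[:2],w(50,354,.012)[:2]
print(np.linalg.norm(a-b))
print('pad front',w(770,201,.057),'box edge',w(785,201,.06))
E
```

```text
disc [ 0.5308 -0.015   0.21  ] knob [ 0.53   -0.0145  0.258 ]
handle [0.5656 0.2241 0.157 ] [0.5647 0.2133 0.157 ]
roll [0.563  0.1936 0.144 ] [0.5621 0.1826 0.144 ] [0.5749 0.1874 0.15  ] [0.5497 0.1894 0.15  ]
sole corners [0.6168 0.2416 0.012 ] [0.5185 0.2501 0.012 ] cheek end [0.5661 0.2305 0.087 ] [0.5595 0.1526 0.087 ]
0.09862746652118938
pad front [0.5491 0.0307 0.057 ] box edge [0.5488 0.0275 0.06  ]
```

```bash
python3 - <<'E'
from h import *
im=cv2.imread('pics/top0.png');cv2.imwrite('pics/t0d.png',cv2.resize(im[200:255,230:300],None,fx=11,fy=10.5,interpolation=2))
to([.564,.2115,.26])
E
```

```text
t 7.95 pos [0.4952 0.2038 0.3335] f [ 0.051   0.561  -0.4558] g 0.9998917445701362 yaw [-0.084  -0.9965  0.0001] q [ 0.3217  0.0971 -0.8151  1.5278  0.0707  1.5471 -2.1476]
tool mm [-67.8855  73.5167 -13.4504]
```

View pics/t0d.png

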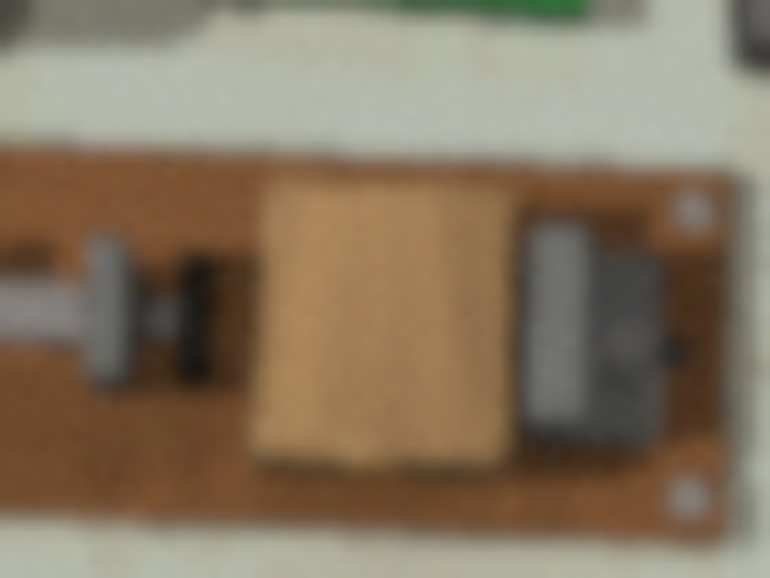

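Call:
{"api": "play_rows", "payload": {
  "translation": [
    [-17,0,-4],
    [-17,0,-3],
    [-17,0,-3],
    [-17,0,-3],
    [0,30,0],
    [0,30,0],
    [0,30,0],
    [0,30,0],
    [0,10,0],
    [0,0,0]
  ],
  "turn": [
    [0,0,0],
    [0,0,0],
    [0,0,0],
    [0,0,0],
    [0,0,0],
    [0,0,0],
    [0,0,0],
    [0,0,0],
    [0,0,0],
    [0,0,0]
  ],
  "fingers": [1,1,1,1,1,1,1,1,1,1],
  "grip_force": 30
}}

```text
time: 8.78
position: [0.5625, 0.2099, 0.2006]
tool_rot: [-0.086, -2.174, 2.178]
ft_force: [-0.8, -0.5, 0.4]
grip_width: 1.001
```

```bash
python3 - <<'E'
from h import *
to([.564,.2115,.126])
im=ctrl.get_image('side');cv2.imwrite('pics/s5.png',cv2.resize(im[100:260,170:310],None,fx=3.7,fy=3.7,interpolation=2))
E
```

```text
t 8.7833 pos [0.5625 0.2099 0.2006] f [-0.768  -0.4713  0.4197] g 1.0014403378134675 yaw [-0.0842 -0.9964  0.0021] q [ 0.2472  0.3249 -0.793   1.5835  0.2347  1.338  -2.2305]
tool mm [-1.7607 74.6224 -1.8346]
```

View pics/s5.png

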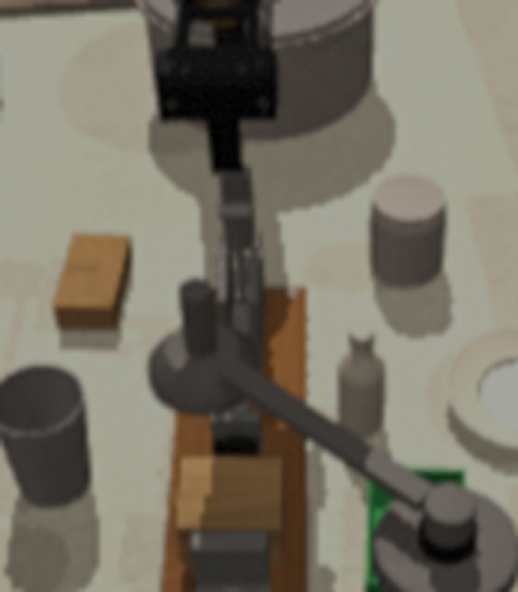

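Call:
{"api": "play_rows", "payload": {
  "translation": [
    [-2,15,-1],
    [0,20,0],
    [0,20,0],
    [0,19,0],
    [0,0,0],
    [0,0,0],
    [0,0,0],
    [0,0,0],
    [0,0,0],
    [0,0,0]
  ],
  "turn": [
    [0,0,0],
    [0,0,0],
    [0,0,0],
    [0,0,0],
    [0,0,0],
    [0,0,0],
    [0,0,0],
    [0,0,0],
    [0,0,0],
    [0,0,0]
  ],
  "fingers": [1,1,1,1,1,1,0.6,0.6,0.6,0.6],
  "grip_force": 35
}}

```text
time: 9.67
position: [0.5668, 0.2121, 0.1307]
tool_rot: [-0.094, -2.18, 2.179]
ft_force: [0.7, -0.1, 0.0]
grip_width: 0.831
```

```bash
python3 - <<'E'
from h import *
print('knob side',ray('side',(223.2,177.8),.258))
to([.564,.2115,.126])
im=ctrl.get_image('side');cv2.imwrite('pics/s6.png',cv2.resize(im[100:260,170:310],None,fx=3.7,fy=3.7,interpolation=2))
im=ctrl.get_image('top');cv2.imwrite('pics/t6.png',cv2.resize(im[180:260,160:300],None,fx=5.5,fy=5.5,interpolation=2))
im=ctrl.get_image('wrist');cv2.imwrite('pics/w6.png',im)
E
```

```text
knob side [ 0.5392 -0.0186  0.258 ]
t 9.6667 pos [0.5668 0.2121 0.1307] f [ 0.6742 -0.106   0.0353] g 0.8312939470775 yaw [-0.0841 -0.9965 -0.0005] q [ 0.2261  0.3854 -0.7733  1.6621  0.2852  1.209  -2.2672]
tool mm [2.7455 4.7239 0.8223]
```

View pics/w6.png

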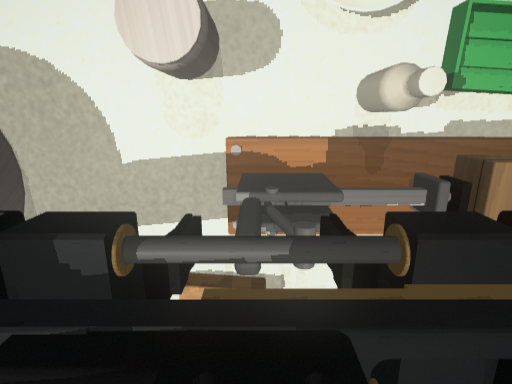

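View pics/t6.png

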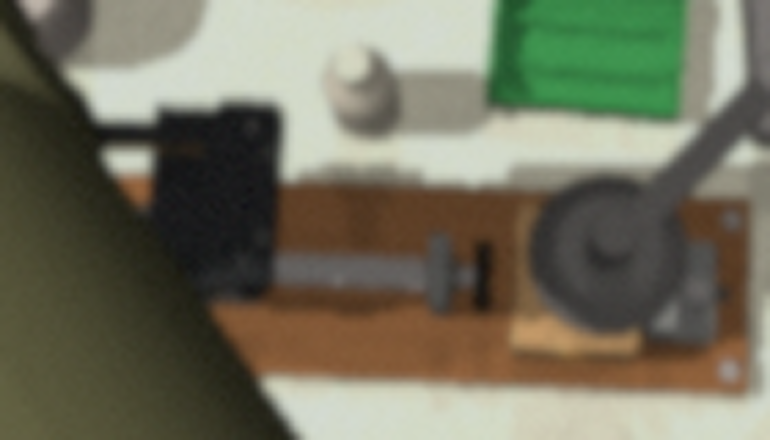

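View pics/s6.png

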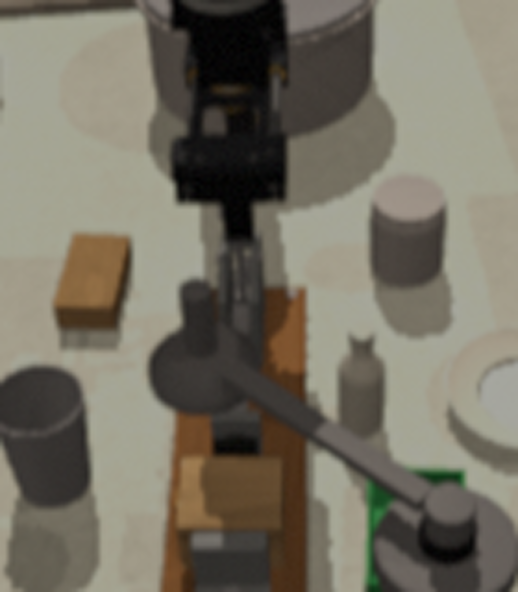

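Call:
{"api": "play_rows", "payload": {
  "translation": [
    [2,4,0],
    [0,0,0],
    [0,0,0],
    [0,0,0],
    [0,0,0],
    [0,0,0],
    [0,0,0],
    [0,0,0],
    [0,0,0],
    [0,0,0]
  ],
  "turn": [
    [0,0,0],
    [0,0,0],
    [0,0,0],
    [0,0,0],
    [0,0,0],
    [0,0,0],
    [0,0,0],
    [0,0,0],
    [0,0,0],
    [0,0,0]
  ],
  "fingers": [0.6,0,-1,-1,-1,-1,-1,-1,-1,-1],
  "grip_force": 35
}}

```text
time: 10.65
position: [0.5645, 0.2125, 0.1256]
tool_rot: [-0.092, -2.18, 2.178]
ft_force: [0.8, -0.5, -0.5]
grip_width: 0.31
```

```bash
cat > look.py <<'E'
from h import *
import sys
st()
n=sys.argv[1]
im=ctrl.get_image('top');cv2.imwrite(f'pics/t{n}.png',cv2.resize(im[200:255,230:300],None,fx=11,fy=10.5,interpolation=2))
E
python3 look.py 7
```

```text
t 10.65 pos [0.5645 0.2125 0.1256] f [ 0.8207 -0.501  -0.4742] g 0.309787245724404 yaw [-0.0838 -0.9965 -0.0008] q [ 0.2257  0.3866 -0.7731  1.6719  0.2862  1.1993 -2.27  ]
```

View pics/t7.png

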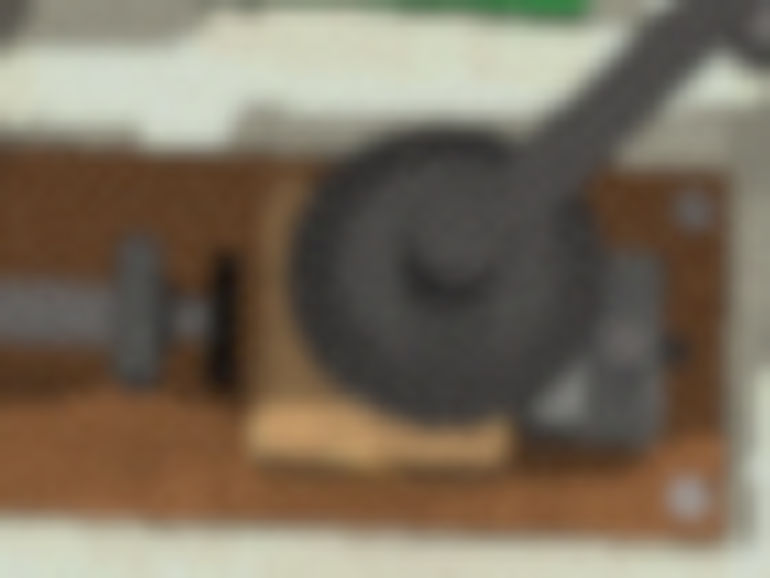

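Call:
{"api": "play_rows", "payload": {
  "translation": [
    [0,0,0],
    [0,0,0],
    [0,0,0],
    [0,0,0],
    [0,0,0],
    [0,0,0],
    [0,0,0],
    [0,0,0],
    [0,0,0],
    [0,0,0]
  ],
  "turn": [
    [0,0,0],
    [0,0,0],
    [0,0,0],
    [0,0,0],
    [0,0,0],
    [0,0,0],
    [0,0,0],
    [0,0,0],
    [0,0,0],
    [0,0,0]
  ],
  "fingers": [0.8,0.8,0.8,0.8,0.8,0.8,0.8,0.8,0.8,0.8]
}}

```text
time: 11.53
position: [0.5642, 0.2122, 0.1256]
tool_rot: [-0.092, -2.179, 2.178]
ft_force: [0.2, -0.2, -0.7]
grip_width: 0.883
```

Call:
{"api": "play_rows", "payload": {
  "translation": [
    [0,0,0],
    [0,0,0],
    [0,0,0],
    [0,0,0],
    [0,0,0],
    [0,0,0],
    [0,0,0],
    [0,0,0],
    [0,0,0],
    [0,0,0]
  ],
  "turn": [
    [0,0,0],
    [0,0,0],
    [0,0,0],
    [0,0,0],
    [0,0,0],
    [0,0,0],
    [0,0,0],
    [0,0,0],
    [0,0,0],
    [0,0,0]
  ],
  "fingers": [0.8,0.8,0.8,0.8,-1,-1,-1,-1,-1,-1]
}}

```text
time: 12.37
position: [0.5642, 0.208, 0.1258]
tool_rot: [-0.093, -2.169, 2.184]
ft_force: [-1.9, -9.7, 6.5]
grip_width: 0.534
```

Call:
{"api": "play_rows", "payload": {
  "translation": [
    [0,0,0],
    [0,0,0],
    [0,0,0],
    [0,0,0],
    [0,0,0],
    [0,0,0],
    [0,0,0],
    [0,0,0],
    [0,0,0],
    [0,0,0]
  ],
  "turn": [
    [0,0,0],
    [0,0,0],
    [0,0,0],
    [0,0,0],
    [0,0,0],
    [0,0,0],
    [0,0,0],
    [0,0,0],
    [0,0,0],
    [0,0,0]
  ],
  "fingers": [-1,-1,-1,-1,-1,-1,-1,-1,-1,-1]
}}

```text
time: 13.2
position: [0.5649, 0.2124, 0.1258]
tool_rot: [-0.094, -2.18, 2.178]
ft_force: [4.8, 1.5, 0.2]
grip_width: 0.312
```

```bash
python3 look.py 8
```

```text
t 13.2 pos [0.5649 0.2124 0.1258] f [4.7928 1.4666 0.1565] g 0.3123285073115297 yaw [-0.0841 -0.9965 -0.0011] q [ 0.2258  0.3865 -0.7729  1.6714  0.2864  1.199  -2.27  ]
```

View pics/t8.png

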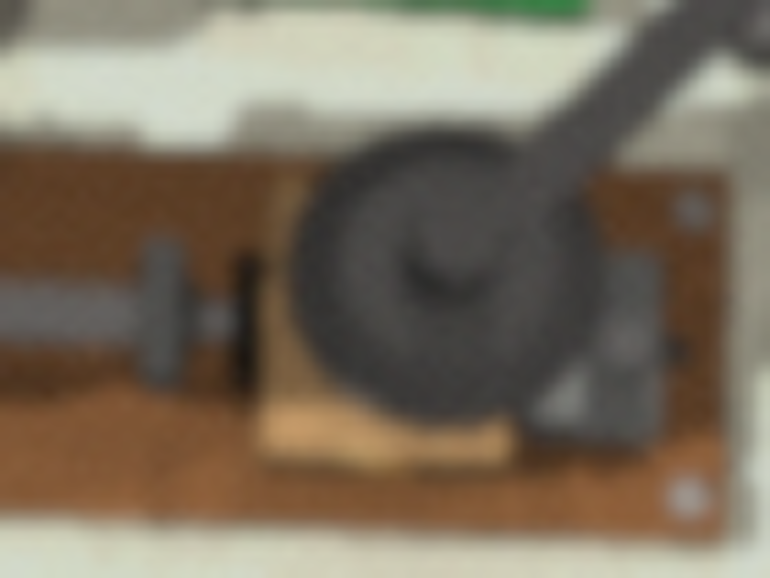

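Call:
{"api": "play_rows", "payload": {
  "translation": [
    [0,0,0],
    [0,0,0],
    [0,0,0],
    [0,0,0],
    [0,0,0],
    [0,0,0],
    [0,0,0],
    [0,0,0],
    [0,0,0],
    [0,0,0]
  ],
  "turn": [
    [0,0,0],
    [0,0,0],
    [0,0,0],
    [0,0,0],
    [0,0,0],
    [0,0,0],
    [0,0,0],
    [0,0,0],
    [0,0,0],
    [0,0,0]
  ],
  "fingers": [0.8,0.8,0.8,0.8,0.8,0.8,0.8,0.8,0.8,0.8]
}}

```text
time: 14.08
position: [0.5641, 0.2122, 0.1256]
tool_rot: [-0.092, -2.179, 2.178]
ft_force: [0.2, 0.3, -0.8]
grip_width: 0.885
```

Call:
{"api": "play_rows", "payload": {
  "translation": [
    [0,0,0],
    [0,0,0],
    [0,0,0],
    [0,0,0],
    [0,0,0],
    [0,0,0],
    [0,0,0],
    [0,0,0],
    [0,0,0],
    [0,0,0]
  ],
  "turn": [
    [0,0,0],
    [0,0,0],
    [0,0,0],
    [0,0,0],
    [0,0,0],
    [0,0,0],
    [0,0,0],
    [0,0,0],
    [0,0,0],
    [0,0,0]
  ],
  "fingers": [0.8,0.8,0.8,0.8,-1,-1,-1,-1,-1,-1]
}}

```text
time: 14.92
position: [0.5642, 0.2079, 0.1257]
tool_rot: [-0.093, -2.169, 2.184]
ft_force: [-3.9, -8.6, 7.8]
grip_width: 0.532
```

Call:
{"api": "play_rows", "payload": {
  "translation": [
    [0,0,0],
    [0,0,0],
    [0,0,0],
    [0,0,0],
    [0,0,0],
    [0,0,0],
    [0,0,0],
    [0,0,0],
    [0,0,0],
    [0,0,0]
  ],
  "turn": [
    [0,0,0],
    [0,0,0],
    [0,0,0],
    [0,0,0],
    [0,0,0],
    [0,0,0],
    [0,0,0],
    [0,0,0],
    [0,0,0],
    [0,0,0]
  ],
  "fingers": [-1,-1,-1,-1,-1,-1,-1,-1,-1,-1]
}}

```text
time: 15.75
position: [0.5648, 0.2124, 0.1258]
tool_rot: [-0.093, -2.18, 2.178]
ft_force: [4.5, 0.3, 1.7]
grip_width: 0.31
```

```bash
python3 look.py 9; python3 -c "
from h import *
im=ctrl.get_image('wrist');cv2.imwrite('pics/w9.png',im)
"
```

```text
t 15.75 pos [0.5648 0.2124 0.1258] f [4.5344 0.3089 1.6542] g 0.3104621471367335 yaw [-0.084  -0.9965 -0.001 ] q [ 0.2257  0.3865 -0.7729  1.6715  0.2864  1.1992 -2.27  ]
```

View pics/t9.png

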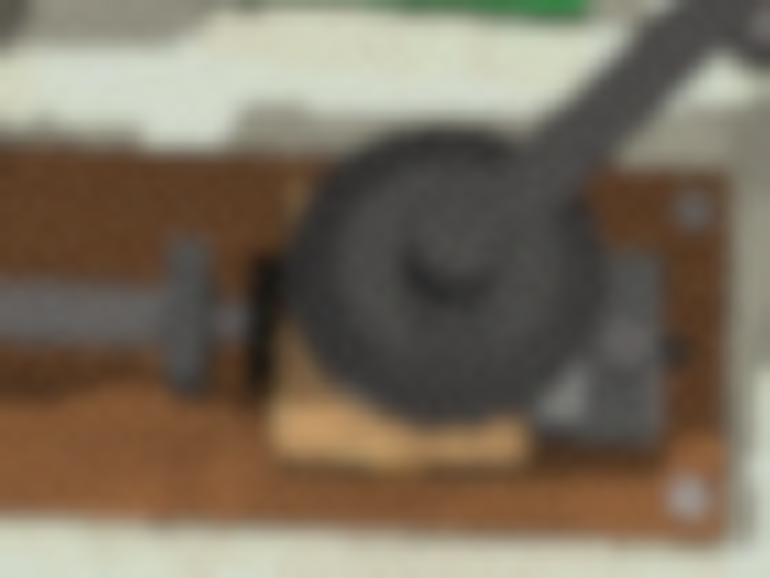

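View pics/w9.png

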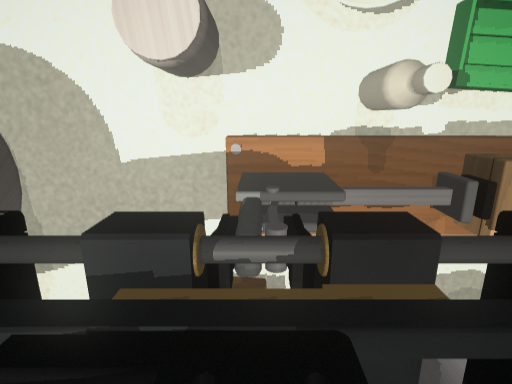

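```bash
python3 - <<'E'
from h import *
g=lambda n:cv2.cvtColor(cv2.imread(f'pics/t{n}.png'),cv2.COLOR_BGR2GRAY).astype(float)
def edge(p,lo,hi,sign):
    d=np.gradient(cv2.GaussianBlur(p[None],(0,0),4)[0])*sign
    seg=d[lo:hi].clip(0);i=lo+seg.argmax();w=np.arange(i-10,i+11);ww=d[w].clip(0);return (w*ww).sum()/ww.sum()
for n in('0d','7','8','9'):
    a=g(n);pr=a[345:375].mean(0);br=a[425:450].mean(0);pu=a[265:285].mean(0)
    print(n,'blockL',edge(pr,60,200,-1),'padL',edge(pu,170,285,-1),'padLlow',edge(pr,170,285,-1),'padR',edge(pr,195,300,1),'boxL',edge(br,230,300,1),'boxR',edge(br,480,545,-1))
E
```

```text
0d blockL 122.70092096444381 padL 180.00620024146934 padLlow 176.81521067178554 padR 256.9401305785872 boxL 250.3286621035289 boxR 509.6783282475033
7 blockL 201.24443180213242 padL 213.04071491282494 padLlow 206.9409219943624 padR 239.46427012145796 boxL 248.21574611717554 boxR 508.9456313853678
8 blockL 173.23119108385816 padL 233.33067873840648 padLlow 228.4690261743099 padR 258.558119774929 boxL 260.3622518750134 boxR 510.8844563441911
9 blockL 197.10483517715738 padL 249.1959824174446 padLlow 245.55508586285762 padR 275.00931417402916 boxL 274.0018471949108 boxR 524.2539467066789
```

Call:
{"api": "play_rows", "payload": {
  "translation": [
    [0,0,0],
    [0,0,0],
    [0,0,0],
    [0,0,0],
    [0,0,0],
    [0,0,0],
    [0,0,0],
    [0,0,0],
    [0,0,0],
    [0,0,0]
  ],
  "turn": [
    [0,0,0],
    [0,0,0],
    [0,0,0],
    [0,0,0],
    [0,0,0],
    [0,0,0],
    [0,0,0],
    [0,0,0],
    [0,0,0],
    [0,0,0]
  ],
  "fingers": [0.03,0.03,0.03,0.03,0.03,0.03,0.03,0.03,0.03,0.03]
}}

```text
time: 16.68
position: [0.5636, 0.2117, 0.1252]
tool_rot: [-0.09, -2.177, 2.179]
ft_force: [-2.5, -3.1, -2.5]
grip_width: 0.517
```

Call:
{"api": "play_rows", "payload": {
  "translation": [
    [0,0,0],
    [0,0,0],
    [0,0,0],
    [0,0,0],
    [0,0,0],
    [0,0,0],
    [0,0,0],
    [0,0,0],
    [0,0,0],
    [0,0,0]
  ],
  "turn": [
    [0,0,0],
    [0,0,0],
    [0,0,0],
    [0,0,0],
    [0,0,0],
    [0,0,0],
    [0,0,0],
    [0,0,0],
    [0,0,0],
    [0,0,0]
  ],
  "fingers": [-1,-1,-1,-1,-1,-1,-1,-1,-1,-1]
}}

```text
time: 17.52
position: [0.5639, 0.2125, 0.1259]
tool_rot: [-0.091, -2.179, 2.178]
ft_force: [-5.6, -1.7, 4.9]
grip_width: 0.312
```

```bash
python3 look.py 10; python3 - <<'E'
from h import *
g=lambda n:cv2.cvtColor(cv2.imread(f'pics/t{n}.png'),cv2.COLOR_BGR2GRAY).astype(float)
def edge(p,lo,hi,sign):
    d=np.gradient(cv2.GaussianBlur(p[None],(0,0),4)[0])*sign
    seg=d[lo:hi].clip(0);i=lo+seg.argmax();w=np.arange(i-10,i+11);ww=d[w].clip(0);return (w*ww).sum()/ww.sum()
for n in('7','8','9','10'):
    a=g(n);pr=a[345:375].mean(0);br=a[425:450].mean(0);pu=a[265:285].mean(0)
    print(n,'blockR',edge(pu,150,245,1),'padL',edge(pu,200,285,-1),'padLlow',edge(pr,215,285,-1),'boxL',edge(br,230,300,1),'boxR',edge(br,480,545,-1))
E
```

```text
t 17.5167 pos [0.5639 0.2125 0.1259] f [-5.5962 -1.7143  4.924 ] g 0.31249159183662584 yaw [-0.0836 -0.9965 -0.0003] q [ 0.2256  0.3861 -0.7734  1.6717  0.2857  1.2009 -2.2699]
7 blockR 238.85986834896948 padL 213.04071491282494 padLlow 211.04424250092006 boxL 248.21574611717554 boxR 508.9456313853678
8 blockR 147.84266333640954 padL 233.33067873840648 padLlow 228.4690261743099 boxL 260.3622518750134 boxR 510.8844563441911
9 blockR 165.0047823648395 padL 249.1959824174446 padLlow 245.55508586285762 boxL 274.0018471949108 boxR 524.2539467066789
10 blockR 170.83336811565852 padL 248.29305572372212 padLlow 246.36341521508695 boxL 273.2672786550572 boxR 525.3399070597077
```

View pics/t10.png

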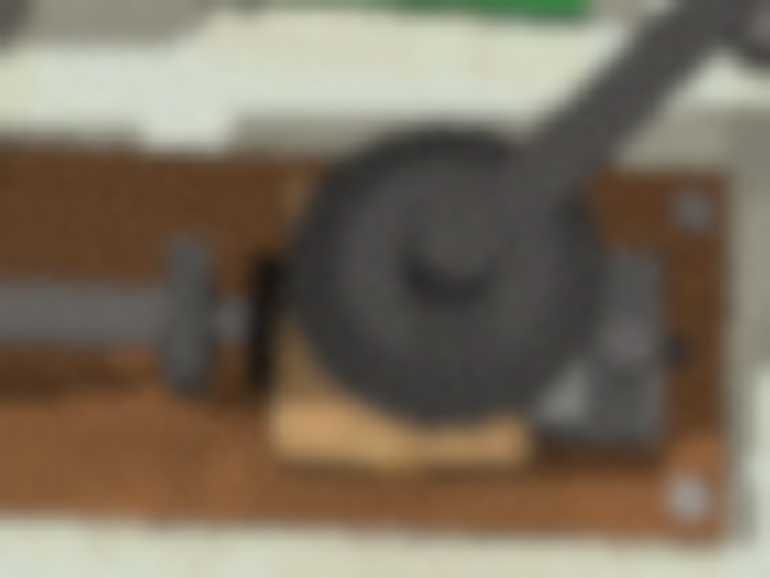

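```bash
python3 - <<'E'
from h import *
g=lambda n:cv2.GaussianBlur(cv2.imread(f'pics/t{n}.png'),(0,0),2)
def shift(a,b,x0,x1,y0,y1,s):
    r=cv2.matchTemplate(b[y0:y1,x0:x1+s],a[y0:y1,x0:x1],cv2.TM_CCOEFF_NORMED)[0]
    i=int(r.argmax())
    if 0<i<len(r)-1: return i+(r[i-1]-r[i+1])/(2*(r[i-1]-2*r[i]+r[i+1])),r[i]
    return i,r[i]
I={n:g(n) for n in('7','8','9','10')}
print('block 7->8',shift(I['7'],I['8'],105,170,235,280,60),shift(I['7'],I['8'],105,170,350,395,60))
print('pad 7->8',shift(I['7'],I['8'],200,240,250,290,40))
for n in('9','10'):
  print('block 8->',n,shift(I['8'],I[n],130,195,235,280,60),shift(I['8'],I[n],130,195,350,395,60))
  print('pad',shift(I['8'],I[n],225,260,250,290,40),shift(I['8'],I[n],225,260,350,390,40))
  print('box',shift(I['8'],I[n],240,300,415,480,40),shift(I['8'],I[n],480,530,415,480,40))
E
```

```text
block 7->8 (np.float32(23.83593), np.float32(0.96411544)) (np.float32(24.300766), np.float32(0.96178925))
pad 7->8 (np.float32(21.160618), np.float32(0.96621096))
block 8-> 9 (np.float32(25.53451), np.float32(0.97142273)) (np.float32(23.025185), np.float32(0.8989766))
pad (np.float32(20.926836), np.float32(0.93863875)) (np.float32(15.563225), np.float32(0.973791))
box (np.float32(13.068247), np.float32(0.9964716)) (np.float32(12.796229), np.float32(0.97109365))
block 8-> 10 (np.float32(25.973486), np.float32(0.97506696)) (np.float32(23.72291), np.float32(0.9008748))
pad (np.float32(20.97), np.float32(0.93780017)) (np.float32(15.754037), np.float32(0.9730678))
box (np.float32(12.793624), np.float32(0.9962845)) (np.float32(12.796187), np.float32(0.97388047))
```

```bash
python3 - <<'E'
from h import *
a=cv2.imread('pics/w6.png')[145:240,400:512];b=cv2.imread('pics/w9.png')[145:240,400:512]
cv2.imwrite('pics/w69.png',cv2.convertScaleAbs(np.hstack([cv2.resize(x,(395,570-235),interpolation=2) for x in(a,b)]),alpha=2))
c=ctrl.camera_info('wrist');print(-c['R'].T@c['t'])
E
```

```text
[0.6323 0.2073 0.2883]
```

View pics/w69.png

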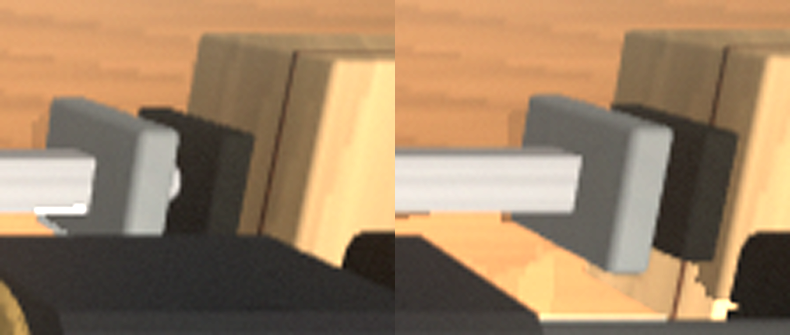

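```bash
python3 - <<'E'
from h import *
s,R=st();c=ctrl.camera_info('wrist')
Rw=c['R']@R.as_matrix(); o=R.inv().apply(-c['R'].T@c['t']-s['position'])
def cam(pos,rv):
    r=Ro.from_rotvec(rv);Rc=Rw@r.as_matrix().T;oc=np.array(pos)+r.apply(o);return dict(camera_matrix=c['camera_matrix'],R=Rc,t=-Rc@oc)
r0=s['tool_rot']
c6=cam([.5668,.2121,.1307],[-.094,-2.18,2.179]);c9=cam([.5648,.2124,.1258],[-.093,-2.18,2.178])
f=lambda u,v,z,cc:ray('w',(400+(u+.5)/3.527-.5,145+(v+.5)/3.526-.5),z,cc)
a=np.array([-.084,-.9965,0])
for zb in(.055,.06,.065):
  b6,p6=f(177,130,zb,c6),f(251,133,.057,c6);b9,p9=f(275,128,zb,c9),f(342,132,.057,c9)
  print(zb,b6,p6,b9,p9,'jaw',(b9-b6)@a,'pad',(p9-p6)@a,'sep',(p6-b6)@a,(p9-b9)@a)
print('box top edge 6',f(335,58,.06,c6),'9',f(770-395,55,.06,c9))
im=ctrl.get_image('wrist')[145:240,400:512]
cv2.imwrite('pics/w10.png',cv2.convertScaleAbs(cv2.resize(im,None,fx=7,fy=6,interpolation=2),alpha=2))
cv2.imwrite('pics/w6z.png',cv2.convertScaleAbs(cv2.resize(cv2.imread('pics/w6.png')[145:240,400:512],None,fx=7,fy=6,interpolation=2),alpha=2))
E
```

```text
t 17.5667 pos [0.564  0.2125 0.1259] f [-4.5473 -2.284   4.5189] g 0.31157823266886453 yaw [-0.0837 -0.9965 -0.0004] q [ 0.2256  0.3861 -0.7733  1.6718  0.2856  1.2008 -2.2699]
0.055 [0.5677 0.0532 0.055 ] [0.5661 0.037  0.057 ] [0.5656 0.034  0.055 ] [0.5639 0.02   0.057 ] jaw 0.019246280071982688 pad 0.01711385458672815 sep 0.01624650898263373 0.014114083497379193
0.06 [0.5691 0.0564 0.06  ] [0.5661 0.037  0.057 ] [0.5671 0.0377 0.06  ] [0.5639 0.02   0.057 ] jaw 0.018761594120371972 pad 0.01711385458672815 sep 0.019578250488821614 0.017930510955177795
0.065 [0.5706 0.0596 0.065 ] [0.5661 0.037  0.057 ] [0.5685 0.0414 0.065 ] [0.5639 0.02   0.057 ] jaw 0.018276908168761253 pad 0.01711385458672815 sep 0.022909991995009506 0.021746938412976403
box top edge 6 [0.5832 0.0216 0.06  ] 9 [0.5821 0.0171 0.06  ]
```

View pics/w10.png

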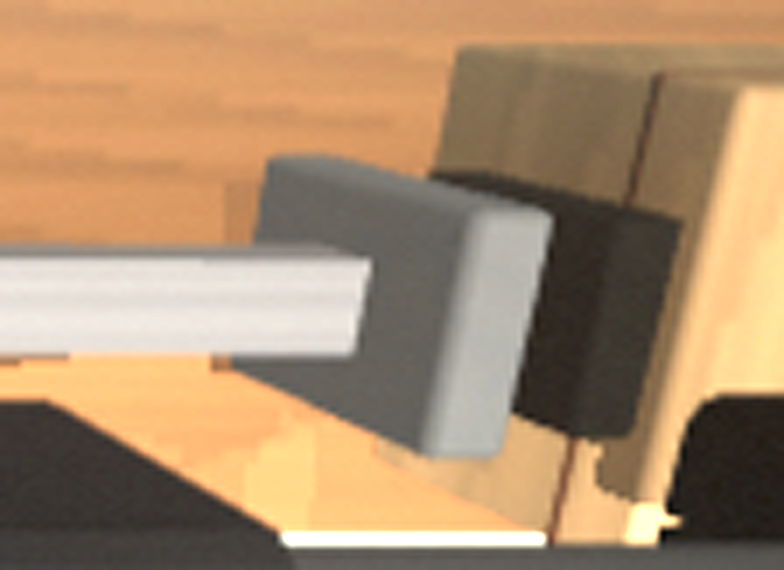

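View pics/w6z.png

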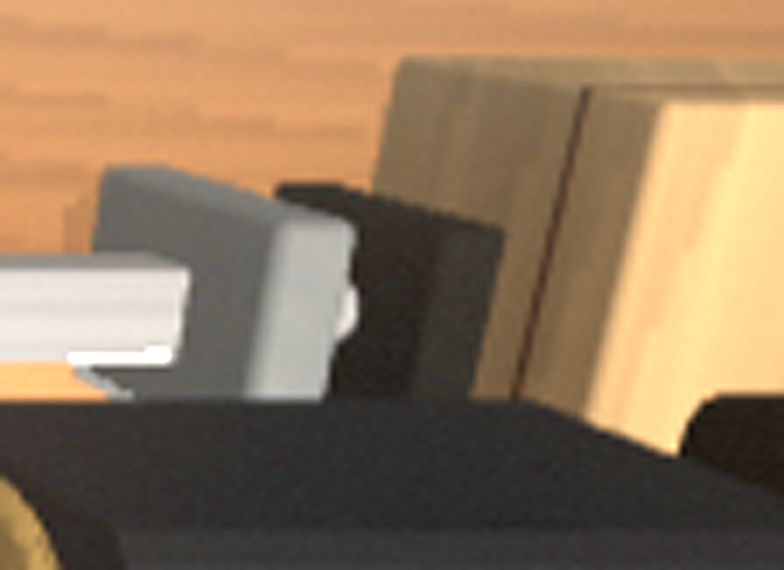

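```bash
cat > press.py <<'E'
from h import *
s,R=st();c=ctrl.camera_info('wrist')
Rw=c['R']@R.as_matrix(); o=R.inv().apply(-c['R'].T@c['t']-s['position'])
def cam(pos,rv):
    r=Ro.from_rotvec(rv);Rc=Rw@r.as_matrix().T;oc=np.array(pos)+r.apply(o);return dict(camera_matrix=c['camera_matrix'],R=Rc,t=-Rc@oc)
c6=cam([.5668,.2121,.1307],[-.094,-2.18,2.179])
f=lambda u,v,z,cc:ray('w',(400+(u+.5)/7-.5,145+(v+.5)/6-.5),z,cc)
a=np.array([-.084,-.9965,0])
def rep(b6,p6,b9,p9,x6,x9,cc=c):
  for zb in(.057,.06):
    B6,P6,B9,P9=f(*b6,zb,c6),f(*p6,.057,c6),f(*b9,zb,cc),f(*p9,.057,cc)
    print(zb,'jaw',(B9-B6)@a,'pad',(P9-P6)@a,'sep',(P6-B6)@a,(P9-B9)@a,'x',P6[0],P9[0])
  X6,X9=f(*x6,.06,c6),f(*x9,.06,cc);print('box',(X9-X6)@a)
if __name__=='__main__':
  rep((354,222),(503,235),(552,210),(682,222),(662,100),(742,86))
  # lower ends seen: block front edge mid-rows
  rep((340,320),(487,320),(532,300),(668,300),(640,180),(722,170))
E
python3 press.py
```

```text
t 17.6167 pos [0.564  0.2125 0.126 ] f [-4.5912 -2.0316  4.2767] g 0.30840912109631535 yaw [-0.0836 -0.9965 -0.0003] q [ 0.2256  0.386  -0.7734  1.6717  0.2857  1.2008 -2.2699]
0.057 jaw 0.01938527617632724 pad 0.016799840011317926 sep 0.018030766796123556 0.015445330631114241 x 0.5648246779096067 0.5634103457427574
0.06 jaw 0.019088201468750354 pad 0.016799840011317926 sep 0.020033225375074203 0.017744863917641775 x 0.5648246779096067 0.5634103457427574
box 0.004587644634199836
0.057 jaw 0.018809323654807007 pad 0.017110904385503466 sep 0.017714668812179573 0.016016249542876032 x 0.5525712860222048 0.5524099859967536
0.06 jaw 0.018519566485495482 pad 0.017110904385503466 sep 0.01972430816236149 0.01831564606236948 x 0.5525712860222048 0.5524099859967536
box 0.005058166918577772
```

Call:
{"api": "play_rows", "payload": {
  "translation": [
    [0,0,0],
    [0,0,0],
    [0,0,0],
    [0,0,0],
    [0,0,0],
    [0,0,0],
    [0,0,0],
    [0,0,0],
    [0,0,0],
    [0,0,0]
  ],
  "turn": [
    [0,0,0],
    [0,0,0],
    [0,0,0],
    [0,0,0],
    [0,0,0],
    [0,0,0],
    [0,0,0],
    [0,0,0],
    [0,0,0],
    [0,0,0]
  ],
  "fingers": [0.8,0.8,0.8,0.8,0.8,0.8,0.8,0.8,0.8,0.8]
}}

```text
time: 18.45
position: [0.5642, 0.2122, 0.1256]
tool_rot: [-0.092, -2.179, 2.178]
ft_force: [0.4, -0.3, -0.2]
grip_width: 0.884
```

Call:
{"api": "play_rows", "payload": {
  "translation": [
    [0,0,0],
    [0,0,0],
    [0,0,0],
    [0,0,0],
    [0,0,0],
    [0,0,0],
    [0,0,0],
    [0,0,0],
    [0,0,0],
    [0,0,0]
  ],
  "turn": [
    [0,0,0],
    [0,0,0],
    [0,0,0],
    [0,0,0],
    [0,0,0],
    [0,0,0],
    [0,0,0],
    [0,0,0],
    [0,0,0],
    [0,0,0]
  ],
  "fingers": [0.8,0.8,0.8,0.8,0.8,0.8,0.8,0.8,0.8,0.8]
}}

```text
time: 19.28
position: [0.5642, 0.212, 0.1255]
tool_rot: [-0.092, -2.178, 2.178]
ft_force: [0.1, -0.0, 0.2]
grip_width: 0.901
```

```bash
python3 - <<'E'
from h import *
st()
im=ctrl.get_image('wrist');cv2.imwrite('pics/w11f.png',im);im=im[145:240,400:512]
cv2.imwrite('pics/w11.png',cv2.convertScaleAbs(cv2.resize(im,None,fx=7,fy=6,interpolation=2),alpha=2))
E
```

```text
t 19.2833 pos [0.5642 0.212  0.1255] f [ 0.0937 -0.0221  0.2258] g 0.9007206289354257 yaw [-0.0841 -0.9965  0.0001] q [ 0.2258  0.3864 -0.7728  1.6722  0.2862  1.2003 -2.2699]
```

View pics/w11.png

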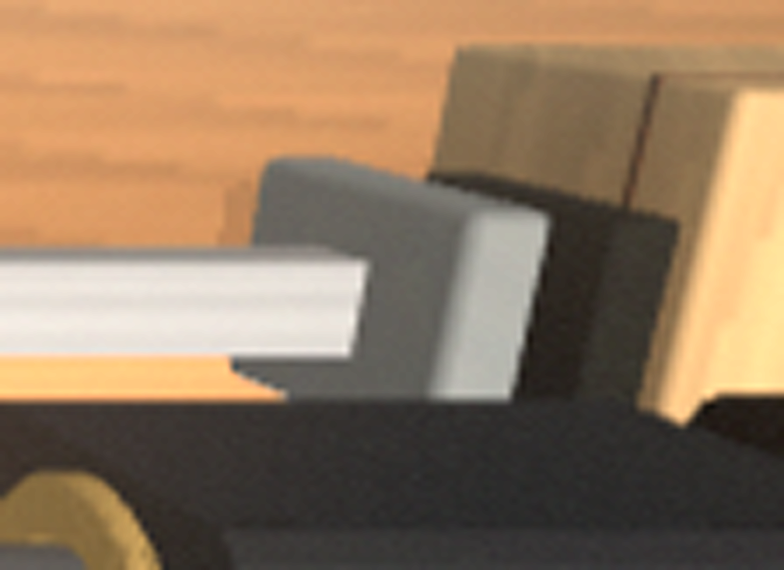

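View pics/w11f.png

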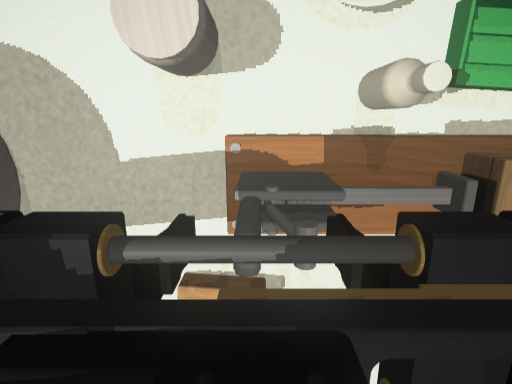

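Call:
{"api": "play_rows", "payload": {
  "translation": [
    [0,0,0],
    [0,0,0],
    [0,0,0],
    [0,0,0],
    [0,0,0],
    [0,0,0],
    [0,0,0],
    [0,0,0],
    [0,0,0],
    [0,0,0]
  ],
  "turn": [
    [0,0,0],
    [0,0,0],
    [0,0,0],
    [0,0,0],
    [0,0,0],
    [0,0,0],
    [0,0,0],
    [0,0,0],
    [0,0,0],
    [0,0,0]
  ],
  "fingers": [-1,-1,-1,-1,-1,-1,-1,-1,-1,-1]
}}

```text
time: 20.17
position: [0.5649, 0.2124, 0.1258]
tool_rot: [-0.094, -2.18, 2.178]
ft_force: [1.2, -0.5, 0.9]
grip_width: 0.309
```

Call:
{"api": "play_rows", "payload": {
  "translation": [
    [0,0,0],
    [0,0,0],
    [0,0,0],
    [0,0,0],
    [0,0,0],
    [0,0,0],
    [0,0,0],
    [0,0,0],
    [0,0,0],
    [0,0,0]
  ],
  "turn": [
    [0,0,0],
    [0,0,0],
    [0,0,0],
    [0,0,0],
    [0,0,0],
    [0,0,0],
    [0,0,0],
    [0,0,0],
    [0,0,0],
    [0,0,0]
  ],
  "fingers": [-1,-1,-1,-1,-1,-1,-1,-1,-1,-1]
}}

```text
time: 21.0
position: [0.5648, 0.2124, 0.1258]
tool_rot: [-0.093, -2.18, 2.178]
ft_force: [4.5, 1.5, 0.4]
grip_width: 0.307
```

```bash
python3 look.py 12; python3 - <<'E'
from h import *
st()
im=ctrl.get_image('wrist')[145:240,400:512]
cv2.imwrite('pics/w12.png',cv2.convertScaleAbs(cv2.resize(im,None,fx=7,fy=6,interpolation=2),alpha=2))
im=ctrl.get_image('side');cv2.imwrite('pics/s12.png',cv2.resize(im[100:310,130:350],None,fx=2.7,fy=2.7,interpolation=2))
E
```

```text
t 21.0 pos [0.5648 0.2124 0.1258] f [4.4747 1.5383 0.4321] g 0.3069790722512857 yaw [-0.084  -0.9965 -0.001 ] q [ 0.2258  0.3864 -0.773   1.6715  0.2863  1.1991 -2.27  ]
t 21.05 pos [0.5649 0.2125 0.1258] f [5.1013 1.2679 0.5312] g 0.3094079628853888 yaw [-0.084  -0.9965 -0.001 ] q [ 0.2257  0.3864 -0.7729  1.6715  0.2863  1.199  -2.27  ]
```

View pics/w12.png

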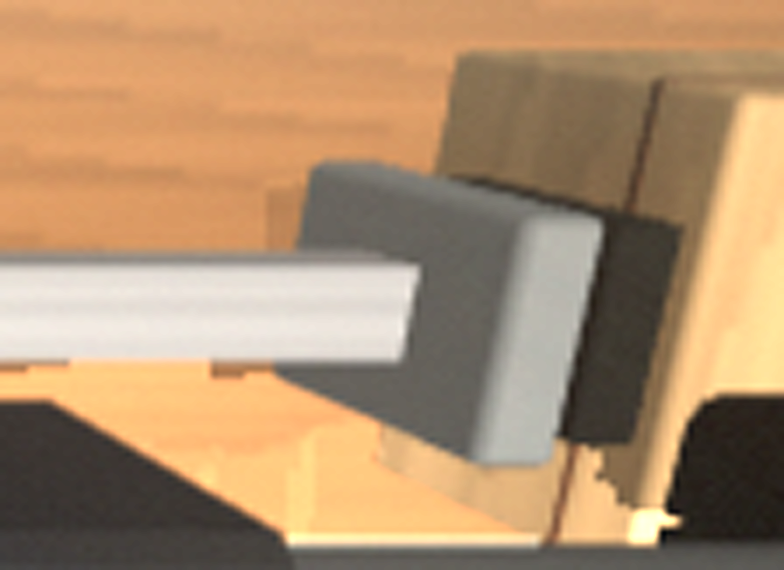

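View pics/t12.png

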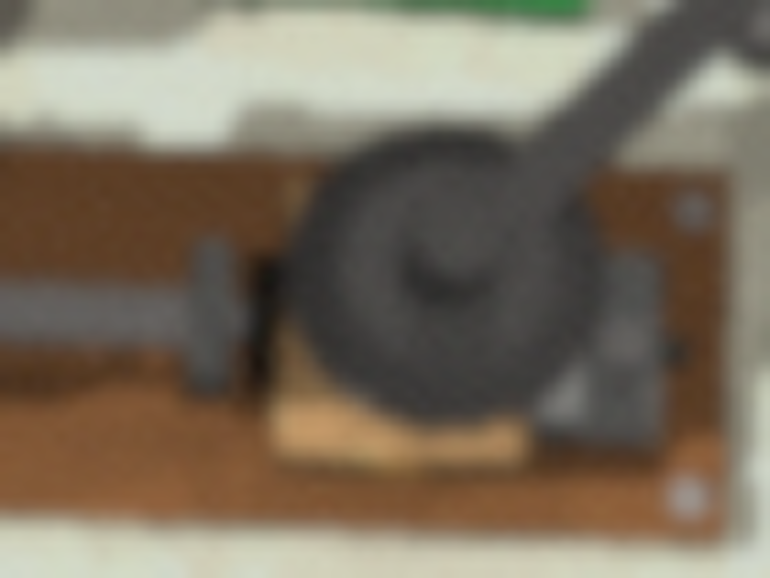

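View pics/s12.png

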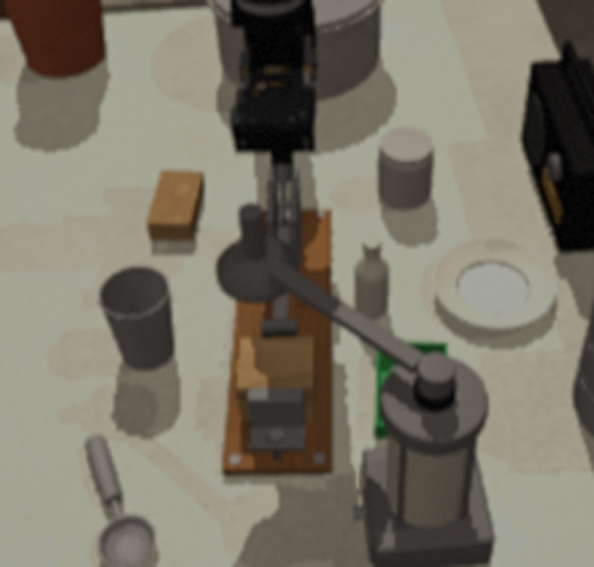

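```bash
python3 -c "
from press import *
rep((354,222),(503,235),(602,215),(682,228),(662,100),(742,92))
rep((340,320),(487,320),(583,310),(668,310),(640,180),(722,175))
ctrl.close_job()
"
```

```text
t 21.15 pos [0.5648 0.2124 0.1258] f [4.1394 0.8499 0.394 ] g 0.307030231325509 yaw [-0.084  -0.9965 -0.001 ] q [ 0.2257  0.3864 -0.7729  1.6715  0.2864  1.1991 -2.27  ]
0.057 jaw 0.025147885958328727 pad 0.016767859394121704 sep 0.018031144211466635 0.00965111764725961 x 0.56485093839562 0.5635461852433898
0.06 jaw 0.02477799750551702 pad 0.016767859394121704 sep 0.02003343641928596 0.01202329830789064 x 0.56485093839562 0.5635461852433898
box 0.004583892497807831
0.057 jaw 0.02488084694090805 pad 0.017174362162374453 sep 0.017715014509193095 0.010008529730659497 x 0.5525972565011964 0.5519657274750047
0.06 jaw 0.02451426901713158 pad 0.017174362162374453 sep 0.01972448299756072 0.012384576142803595 x 0.5525972565011964 0.5519657274750047
box 0.005009315218564089
the job is handed in; nothing more can be done
```

The lamp now stands over the box, and the pad is pressing the box against the tail stop. I handed the job in at about 21 s with the trigger still held squeezed; no verdict was reported.

**Lamp:** I pinched the lamp post and swung it round, which left it about 10–16 mm from the box centre (40 mm allowed). It stayed there in the later pictures.

**Clamp:** I used four full squeezes, letting the trigger spring fully back before each one.
- **Half-release try:** after the third squeeze I also tried re-squeezing from a half release, but the jaw hardly moved.
- **Why a fourth squeeze:** after three, the pad was pressed in only about 2–3 mm, which left little margin on the tail force.

**Last checks:**

| Check | Result |
|---|---|
| Jaw advance | about 25 mm |
| Box travel | about 4.8 mm; it did not move on the last squeeze, so it is on the tail stop |
| Pad pressed in | about 7.5–8.4 mm (allowed 1.5–10.5 mm, crushes at 11.3 mm) |
| Finger opening | about 27 mm, matching a fully squeezed trigger (28 mm) |
| Bystanders | no visible change in the pictures |

**Disagreement:** after the third squeeze the top camera put the pad about 3 mm in and the wrist camera about 2.2 mm. At the high end that would make it about 9–9.5 mm now, still inside the limit. The pad and tail forces could not be measured and are inferred from the spring data.

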